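# Share out circuit breakers level on a two-pan balance

## Task

The six circuit breakers are to go out as two lots of equal weight, but one pan of the balance hangs low. Move breakers from pan to pan until both pans sit level and the needle rests at the green mark, with all six in the pans; set them down gently and leave the other things on the bench where they are.

Things in the scene. Friction and masses are not known exactly. Their poses are not given: they have to be found in the camera images.
- balance: green base of the two-pan balance, fixed to the table, 130 (x) x 420 (y) x 40 mm high, origin under its centre on the table, z up; a narrow ridge (100 x 26 mm, with a white plate on it up to 119 mm above the table) stands between the pans. The pans sit 140 mm either side of the origin along its y: left pan at +y, right pan at -y. It may be turned up to about 0.3 rad about z
- left_pan (a joint): height of the left pan above its level position (m, -0.015 to 0.015); the right pan always moves by the same amount the other way. Both pans move straight up and down and stay horizontal, wherever the load lies in them. Springs: 1.92 mm for every 100 g of difference in load, so 0 means equal loads, positive means the right pan is the heavier. It settles within about a second of being let go
- pointer (a joint): red needle, 39 mm long, on the balance's round white dial (84 mm across, facing up, 165 mm from the balance's origin along its +x, 53 mm above the table). 0: it points along the balance's +x at the bold green mark, pans level; it swings 0.8 rad for every 10 mm of pan travel, towards the heavier side: positive (towards +y) when the left pan is low
- left_pan_floor (a point): centre of the upper face of the left pan's floor; bare metal rectangular tray 220 (x) x 240 mm (y) inside, rim 3 mm thick standing 8 mm above the floor; floor 82 mm above the table when level; axes as the balance. Three breakers stand in it at the start, one to a quarter (quarter centres 48 mm in x and 55 mm in y from this point), one quarter is free
- right_pan_floor (a point): the same point of the right pan, an identical tray, also with three breakers and one free quarter
- main_centre (a point): main breaker: blue box, 60 (x) x 95 (y) x 60 mm high, about 480 g, three white toggles on top (10 mm more height); the point is its centre, 30 mm above its underside; z up
- double_centre (a point): two-pole breaker: black box, 50 (x) x 75 (y) x 50 mm high, about 240 g, two white toggles joined by a bar on top (11 mm more height); the point is its centre, 25 mm above its underside; z up
- single1_centre (a point): single-pole breaker: small black box, 25 (its x) x 75 (its y) x 50 mm high, about 120 g, one white toggle on top (10 mm more height); the point is its centre, 25 mm above its underside; z up. All weights in this list are true within 3 %
- single2_centre (a point): single-pole breaker: small black box, 25 (its x) x 75 (its y) x 50 mm high, about 120 g, one white toggle on top (10 mm more height); the point is its centre, 25 mm above its underside; z up
- single3_centre (a point): single-pole breaker: small black box, 25 (its x) x 75 (its y) x 50 mm high, about 120 g, one white toggle on top (10 mm more height); the point is its centre, 25 mm above its underside; z up
- single4_centre (a point): single-pole breaker: small black box, 25 (its x) x 75 (its y) x 50 mm high, about 120 g, one white toggle on top (10 mm more height); the point is its centre, 25 mm above its underside; z up
- screwdriver: bystander: orange-handled screwdriver, 190 mm, lying on the table on the robot's side of the balance
- wrench: bystander: steel wrench, 200 mm, lying on the table on the robot's side of the balance
- tape: bystander: yellow tape roll, 96 mm across, 24 mm high, on the table beyond the balance
- junction_box: bystander: open steel junction box, 100 x 100 x 48 mm, on the table beyond the balance
- jar: bystander: jar with a blue cap, 70 mm across, 110 mm high, on the table left of the balance
- bucket: bystander: red bucket, 150 mm across, 140 mm high, on the table right of the balance
Things that resemble listed ones, but are neither listed nor needed, are in the scene too. Leave any pink look-alike of the part that bears single3_centre alone.

How it is judged:
By the outcome, as a careful person would: the job done as asked, in the order asked, and still so for the second after the job is handed in, with the robot touching nothing.
It also fails if it takes over 40 s, if anything falls off the work surface, if the arm or the gripper's body presses on something with over 40 N, if the wrist force passes 120 N, or if a joint passes its speed limit or range.

## Robot

A 6-joint arm with a two-finger parallel gripper is mounted at the origin on the work surface. World frame = base frame: x ahead of the robot, y to its left, z up, the work surface at z = 0. Lengths are in m, angles in rad, forces in N, time in s.
With the tool pointing down it reaches from about 0.325 to 0.85 m from the base axis. Payload 4.4 kg.
Tool frame: the origin (TCP) lies midway between the tips of the shut fingers; the grasp point (between the pads) lies bot.hold_point_z behind it (bot.hold_point_z is the distance from the TCP to the grasp point, in m); z points along the fingers, y is the direction in which the jaws open and shut (so a half turn about z gives the same grasp; the last joint's range is limited). The gripper opens to 94 mm and grips with 3 to 60 N. Pads are 16 mm wide; open, the fingers measure 119 mm over their backs; the gripper's body (75 mm by 177 mm) begins 78 mm behind the grasp point.
Start: joints at [-1.325, 0.207, 1.542, -0, 1.393, -0.15], TCP at [0.222, -0.53, 0.205] pointing down, gripper open.
Joint ranges: [-2.73, 2.73], [-0.86, 2.22], [0.23, 2.46], [-1.11, 4.25], [0.08, 2.63], [-2.82, 2.82]. Speed limits (rad/s): [2.79, 2.79, 3.14, 3.14, 3.14, 3.14].

## Interface

Orientations are given as a unit quaternion [x, y, z, w].
In Python, from station import bot, kin, camera, ticket, readout gives the robot as it stands. Calls block until the motion is done:
- bot.reach(position, orientation): joint-space move of the TCP to a pose.
- bot.move_l(position, frame=None, rate=0.15): straight line of the TCP; frame=None keeps the orientation; rate is the mean speed in m/s.
- bot.move_j(angles): joint-space move.
- bot.open_gripper() and bot.grasp(f_grip=None): open the fingers fully, or close them until they stop; f_grip is the grip in N (None keeps the last).
- bot.dwell(seconds).
- kin.inverse_kinematics(position, orientation): joint angles nearest the present ones, or None.
- camera(name): name is "side" or "top"; returns a dict with "img" (400x640x3 uint8, red, green, blue), "range_z" (400x640 float32, m along the optical axis (not along the pixel's ray), 0 where there is no reading), "fx", "fy", "cx", "cy" (pixels), "origin" and "attitude" of the camera in the world. Camera axes: x right, y down, z forward; pixel columns grow to the right and rows downward; lengths in m; the calibration is good to about 2 mm. A picture is of the moment at which its call begins.
A pose or a line that the arm cannot do raises bot.Unreachable and nothing moves.
- ticket.sign_off(): hands the job in, once; it reports no verdict.
Readings, each from a call of its own:
- readout.get_t(): time.
- readout.get_joint_positions(): joint angles.
- readout.get_dq(): joint speeds.
- readout.get_joint_torque(): joint torques, N m.
- readout.get_tcp_pos(): TCP position.
- readout.get_ee_rot(): TCP orientation.
- readout.get_wrist_force(): force on the tool from outside, world axes, zero at the start.
- readout.get_moment(): the same for the moment, N m.
- readout.get_gripper_width(): finger opening in m.
Only numpy, scipy, OpenCV 4.12 (cv2) and the standard library are available. Lean on these libraries where they do the work, as an engineer would, in place of code of your own. Each camera call takes 0.05 s, during which the arm holds its last target.

## Working session

There is one attempt and no reset: what is moved stays moved. The work goes in short steps, each a Python script; the robot and the scene stay as the last script left them, time stands still between calls to the robot, and variables do not carry over. Pictures are saved under pics/ and viewed, and the job is handed in when it is done.

```bash
mkdir -p pics; ls
python3 - <<'E'
from station import bot,kin,camera,ticket,readout
import cv2,numpy as np
for n in("top","side"):
    c=camera(n); cv2.imwrite(f"pics/{n}0.png",c["img"][:,:,::-1]); np.savez(f"{n}0.npz",**c)
    print(n,c["fx"],c["fy"],c["cx"],c["cy"],c["origin"],c["attitude"])
print(bot.hold_point_z,readout.get_t(),readout.get_ee_rot(),readout.get_gripper_width())
E
```

```text
pics
top 457.2543183384195 457.2543183384195 318.21940866647356 207.28827165035977 [0.30109745 0.00138507 1.33392673] [ 0.712903   -0.6939183   0.07230997 -0.07083767]
side 501.56175816917465 501.56175816917465 323.2228936049818 201.78868072014984 [-0.36670822 -0.95477133  1.3860322 ] [ 0.85603834 -0.33907778  0.14249393 -0.36320807]
0.0188 0.1 [ 9.80387658e-01  1.97076097e-01 -4.66547924e-05 -1.02413200e-03] 0.09417039731691712
```

View pics/top0.png

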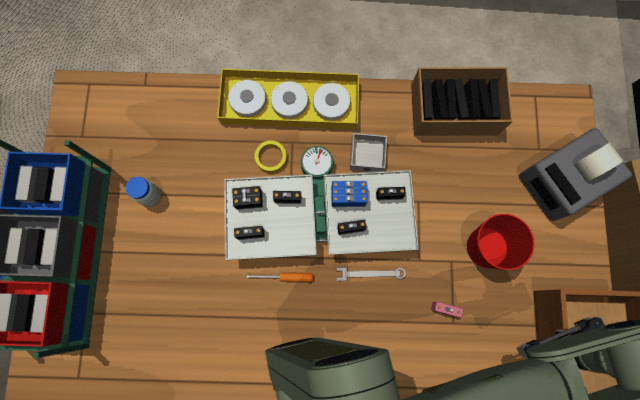

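View pics/side0.png

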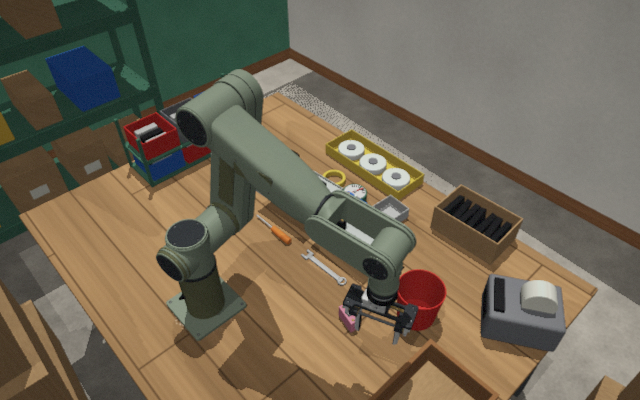

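The left pan holds the double (247,196) and two singles (287,197) and (249,232), about 480 g. The right pan holds the main (350,193) and two singles (391,193) and (351,227), about 720 g. Moving one single from right to left gives 600/600. Next I'll measure positions.

```bash
cat > h.py <<'E'
import numpy as np,cv2
from scipy.spatial.transform import Rotation as R
def world(c):
    v,u=np.mgrid[0:400,0:640]; z=c["range_z"]
    P=np.stack([(u-c["cx"])/c["fx"]*z,(v-c["cy"])/c["fy"]*z,z],-1)
    return P@R.from_quat(c["attitude"]).as_matrix().T+c["origin"]
def ray(c,u,v,h):
    d=R.from_quat(c["attitude"]).as_matrix()@np.array([(u-c["cx"])/c["fx"],(v-c["cy"])/c["fy"],1])
    return c["origin"]+d*(h-c["origin"][2])/d[2]
def analyse(c):
    W=world(c); Z=W[...,2]; im=c["img"].astype(int)
    hsv=cv2.cvtColor(c["img"],cv2.COLOR_RGB2HSV)
    reg=np.zeros((400,640),bool); reg[165:265,218:425]=1
    # breakers: above floor by >35mm
    m=(reg&(Z>0.115)&(Z<0.2)).astype(np.uint8)
    m[:, 312:330]=0
    n,l,s,ce=cv2.connectedComponentsWithStats(m)
    for i in range(1,n):
        if s[i,4]<60: continue
        k=l==i; zt=np.median(Z[k]); 
        cnt=max(cv2.findContours(k.astype(np.uint8),cv2.RETR_EXTERNAL,cv2.CHAIN_APPROX_NONE)[0],key=len)
        body=k&(abs(Z-zt)<0.02)
        pts=np.array([ray(c,u,v,zt)[:2] for u,v in cnt[:,0]])
        r=cv2.minAreaRect((pts*1000).astype(np.float32))
        print("brk px",ce[i].round(1),"zmed %.4f zmax %.4f"%(zt,Z[k].max()),"rect",np.round(r[0],1),np.round(r[1],1),round(r[2],1),"rgb",im[k].mean(0).round())
    for nm,(a,b) in dict(L=(220,312),Rr=(330,420)).items():
        fm=reg&(Z>0.06)&(Z<0.105)&(im.min(2)>100); fm[:,:a]=0; fm[:,b:]=0
        p=W[fm]; 
        pts=(p[:,:2]*1000).astype(np.float32); r=cv2.minAreaRect(pts)
        print(nm,"floor z med %.4f"%np.median(p[:,2]),len(p),"rect",np.round(r[0],1),np.round(r[1],1),round(r[2],1))
    # needle
    rm=((hsv[...,0]<8)|(hsv[...,0]>172))&(hsv[...,1]>130)&(hsv[...,2]>80)
    t=np.zeros_like(rm);t[143:180,298:338]=1; q=rm&t
    gm=(hsv[...,0]>45)&(hsv[...,0]<85)&(hsv[...,1]>120)&t
    wm=t&(im.min(2)>140)
    for nm,q in(("red",q),("green",gm),("white",wm)):
        vu=np.argwhere(q)
        if len(vu)<3: print(nm,len(vu)); continue
        p=np.array([ray(c,u,v,0.053)[:2] for v,u in vu])
        e=np.linalg.eigh(np.cov(p.T))[1][:,1]
        print(nm,len(vu),"centre",p.mean(0).round(4),"axis ang",np.arctan2(e[1],e[0]).round(3), "min",p.min(0).round(4),"max",p.max(0).round(4))
E
python3 - <<'E'
from h import *
c=dict(np.load("top0.npz")); analyse(c)
im=c["img"][130:270,215:425,::-1]
cv2.imwrite("pics/crop0.png",cv2.resize(im,None,fx=3.8,fy=3.8,interpolation=cv2.INTER_CUBIC))
E
```

```text
brk px [349.3 192.2] zmed 0.1370 zmax 0.1524 rect [590.3 -80.9] [63.6 94.6] 1.6 rgb [ 71.  99. 148.]
brk px [246.6 196.5] zmed 0.1356 zmax 0.1497 rect [571.7 195.1] [54.  76.7] 7.0 rgb [72. 68. 62.]
brk px [391.6 191.6] zmed 0.1268 zmax 0.1434 rect [ 598.1 -195.7] [27.2 75.6] 4.4 rgb [54. 51. 45.]
brk px [286.7 195.8] zmed 0.1355 zmax 0.1493 rect [576.2  88.3] [27.6 72.9] 1.6 rgb [60. 56. 51.]
brk px [352.  225.9] zmed 0.1270 zmax 0.1422 rect [500.9 -89.4] [26.4 75. ] 9.8 rgb [59. 56. 50.]
brk px [248.4 231.9] zmed 0.1357 zmax 0.1491 rect [476.1 184.7] [27.8 76.9] 6.6 rgb [64. 61. 55.]
L floor z med 0.0859 5560 rect [527.9 137.9] [228.2 242.8] 4.2
Rr floor z med 0.0771 5058 rect [ 551.3 -145.3] [227.2 243.2] 4.7
red 13 centre [0.726  0.0042] axis ang 2.869 min [ 0.6962 -0.0014] max [0.7393 0.0122]
green 11 centre [0.6568 0.0151] axis ang 1.253 min [ 0.6483 -0.0063] max [0.671  0.0464]
white 649 centre [0.6932 0.0103] axis ang -2.383 min [ 0.6465 -0.0499] max [0.7425 0.0631]
```

View pics/crop0.png

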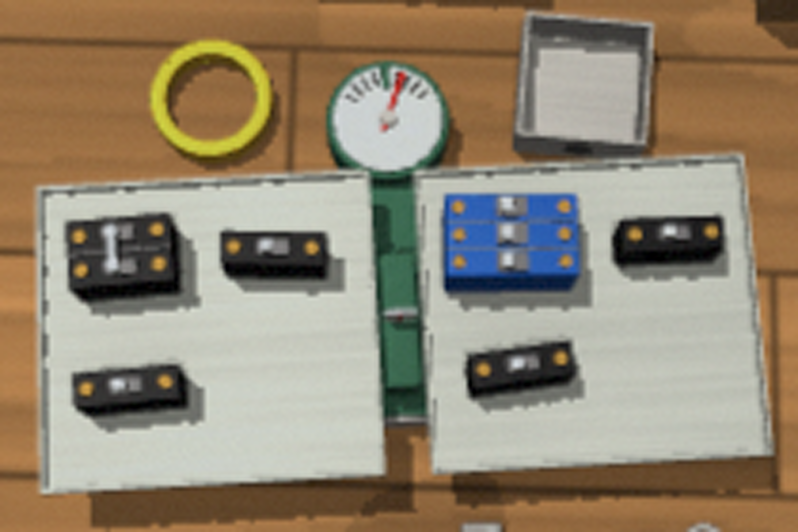

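The pan heights (85.9 and 77.1 mm) give +4.4 mm, or about 230 g too heavy on the right. The needle agrees, pointing right of the green mark. So one single moves from right to left. I'll take the outer-far single at px (391,192), because the near one is too close to the main for the open fingers.

Run:
```python
from h import *
from station import bot,kin,camera,ticket,readout
c=dict(np.load("top0.npz"))
a=ray(c,215+635/3.8,130+234/3.8,.127);b=ray(c,215+712/3.8,130+224/3.8,.127)
d=a-b; print("screws mid",(a+b)/2,"len",np.linalg.norm(d),"yaw deg",np.degrees(np.arctan2(-d[0],d[1])))
def q(psi): t=(psi+np.pi/2)/2; return [np.cos(t),np.sin(t),0,0]
psi=np.radians(4.5)
p0=readout.get_tcp_pos(); bot.move_l([p0[0],p0[1],.30],rate=.3)
bot.reach([.599,-.196,.24],q(psi))
print(readout.get_t(),readout.get_joint_positions())
bot.move_l([.599,-.196,.15],rate=.25)
c=camera("side"); cv2.imwrite("pics/s1.png",c["img"][:,:,::-1])
c=camera("top"); cv2.imwrite("pics/t1.png",c["img"][130:270,215:425,::-1])
print(readout.get_t(),readout.get_tcp_pos())
```

```text
screws mid [ 0.60202296 -0.1976688   0.127     ] len 0.05584894162668423 yaw deg 9.155795376202889
2.4083 [-4.55138460e-01  2.99627899e-01  1.35476708e+00 -4.73936009e-04
  1.48701094e+00 -5.31926190e-01]
3.0167 [ 0.60071357 -0.19730106  0.15288204]
```

View pics/s1.png

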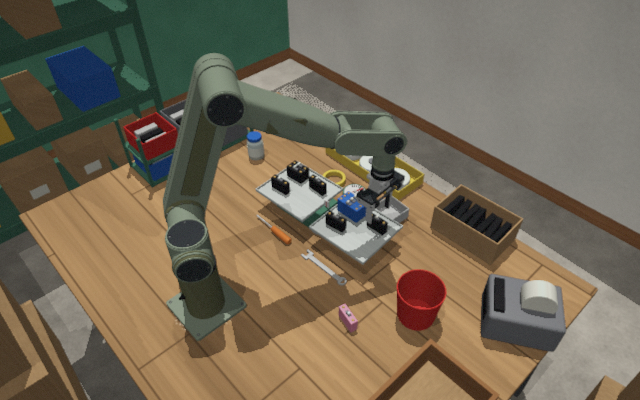

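Run:
```python
from h import *
from station import readout
c=dict(np.load("top0.npz"))
hsv=cv2.cvtColor(c["img"],cv2.COLOR_RGB2HSV)
m=((hsv[...,0]>8)&(hsv[...,0]<30)&(hsv[...,1]>110)&(hsv[...,2]>110)).astype(np.uint8)
m[:168]=0;m[262:]=0;m[:,:225]=0;m[:,412:]=0
w=(hsv[...,2].astype(float)*hsv[...,1])
n,l,s,ce=cv2.connectedComponentsWithStats(m)
for i in range(1,n):
    k=np.argwhere(l==i); ww=w[l==i]; v,u=(k*ww[:,None]).sum(0)/ww.sum()
    print(s[i,4],round(u,2),round(v,2),ray(c,u,v,.127 if u>318 else .136).round(4))
s1=cv2.imread("pics/s1.png")[150:270,310:430]; cv2.imwrite("pics/s1c.png",cv2.resize(s1,None,fx=4.5,fy=4.5,interpolation=cv2.INTER_CUBIC))
cs=dict(np.load("side0.npz")); M=R.from_quat(cs["attitude"]).as_matrix()
def pr(p): q=M.T@(np.array(p)-cs["origin"]); return q[0]/q[2]*cs["fx"]+cs["cx"],q[1]/q[2]*cs["fy"]+cs["cy"]
for p in (readout.get_tcp_pos(),[.6,-.197,.127]): print(np.round(pr(p),1))
```

```text
457 250.65 172.28 [0.6394 0.1882 0.136 ]
27 271.73 168.83 [0.6507 0.1314 0.136 ]
69 296.52 170.96 [0.6466 0.0638 0.136 ]
80 342.74 170.18 [ 0.6549 -0.0623  0.127 ]
61 399.0 168.92 [ 0.6628 -0.2166  0.127 ]
5 335.0 183.96 [ 0.6154 -0.0418  0.127 ]
5 362.97 183.92 [ 0.6176 -0.118   0.127 ]
10 255.83 189.97 [0.5904 0.1715 0.136 ]
8 401.96 190.48 [ 0.6021 -0.2241  0.127 ]
12 235.28 191.75 [0.5839 0.2264 0.136 ]
4 335.45 191.45 [ 0.5944 -0.0434  0.127 ]
5 363.06 190.97 [ 0.5978 -0.1184  0.127 ]
9 381.72 191.15 [ 0.5987 -0.1691  0.127 ]
8 276.02 194.48 [0.5795 0.1165 0.136 ]
10 296.54 194.82 [0.58   0.0613 0.136 ]
10 235.8 200.71 [0.5593 0.2235 0.136 ]
11 256.34 198.92 [0.5658 0.1688 0.136 ]
4 335.46 198.47 [ 0.5749 -0.0438  0.127 ]
4 363.45 198.44 [ 0.5771 -0.1196  0.127 ]
9 362.05 223.96 [ 0.507  -0.1163  0.127 ]
10 341.81 226.94 [ 0.4974 -0.0623  0.127 ]
10 257.89 229.98 [0.4817 0.1601 0.136 ]
9 237.08 231.97 [0.475  0.2148 0.136 ]
74 325.85 251.25 [ 0.4313 -0.0211  0.127 ]
31 328.69 260.11 [ 0.4081 -0.0291  0.127 ]
3 404.33 258.69 [ 0.4172 -0.2284  0.127 ]
4 410.5 258.54 [ 0.4181 -0.2447  0.127 ]
28 231.58 260.53 [0.3994 0.2244 0.136 ]
3 351.98 261.0 [ 0.4074 -0.0905  0.127 ]
57 384.77 260.97 [ 0.4098 -0.1768  0.127 ]
[378.4 213.7]
[377.7 219. ]
```

View pics/s1c.png

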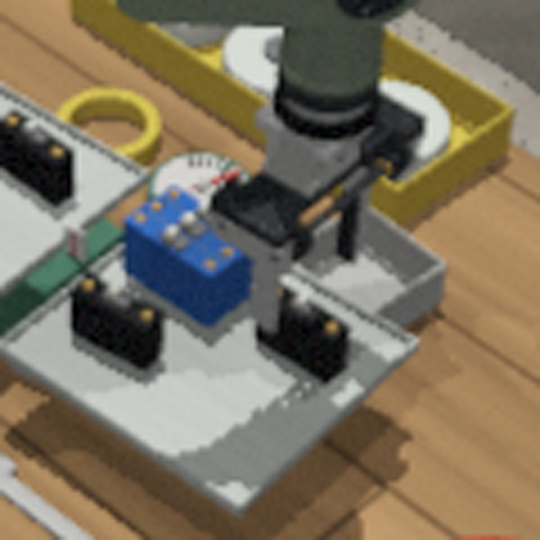

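The zoomed side view shows the fingers astride the outer-far single, around crop (300,335). The screws put its centre at (0.600, -0.197) with yaw 3.5°, which matches. Grasping now.

Run:
```python
from h import *
from station import bot,kin,camera,ticket,readout
bot.move_l([.6005,-.1968,.092],rate=.1); bot.dwell(.15)
print(readout.get_tcp_pos(),readout.get_wrist_force())
bot.grasp(15); print("w",readout.get_gripper_width(),readout.get_tcp_pos(),readout.get_wrist_force())
bot.move_l([.6005,-.1968,.115],rate=.08)
bot.move_l([.6005,-.1968,.21],rate=.2)
bot.dwell(.3)
print("w",readout.get_gripper_width(),readout.get_tcp_pos(),readout.get_wrist_force(),readout.get_t())
c=camera("side"); cv2.imwrite("pics/s2.png",cv2.resize(c["img"][120:270,260:430,::-1],None,fx=3.8,fy=3.8,interpolation=cv2.INTER_CUBIC))
```

```text
[ 0.60128849 -0.19716667  0.09314177] [-1.08804107 -0.61540513 -0.69035792]
w 0.024689596410861426 [ 0.60060087 -0.19681384  0.09204179] [ 0.13524654  1.11446386 -0.67469496]
w 0.02500390693079269 [ 0.59967642 -0.19641795  0.20819764] [-0.23448599  0.23529341 -1.6157047 ] 6.325
```

View pics/s2.png

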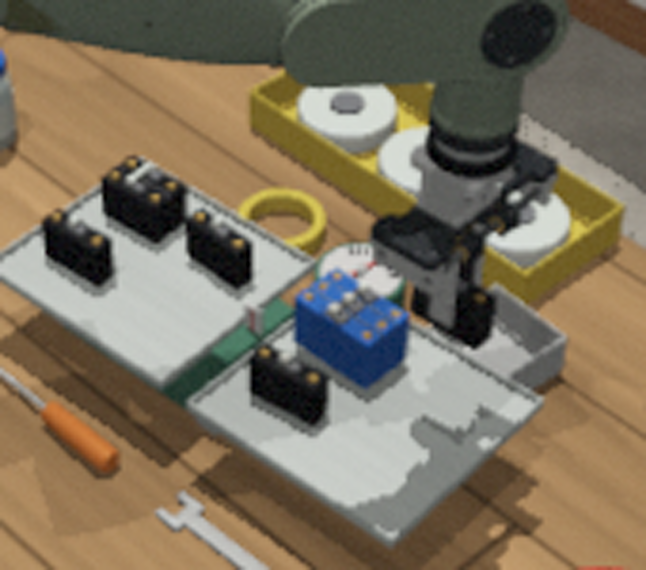

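The single is held (width 25.0 mm), and the rest of the pans looks undisturbed. Placing it in the free quarter of the left pan.

Run:
```python
from h import *
from station import bot,kin,camera,ticket,readout
def q(psi): t=(psi+np.pi/2)/2; return [np.cos(t),np.sin(t),0,0]
x,y=.4925,.0798
bot.move_l([x,y,.21],frame=q(np.radians(4.7)),rate=.2); bot.dwell(.2)
print(readout.get_tcp_pos(),readout.get_t())
bot.move_l([x,y,.108],rate=.12); bot.dwell(.2)
print(readout.get_tcp_pos(),readout.get_wrist_force())
for z in (.104,.102,.1005,.0995,.0985,.0978):
    bot.move_l([x,y,z],rate=.02); bot.dwell(.12)
    f=readout.get_wrist_force(); print(z,readout.get_tcp_pos()[2],f.round(2) if hasattr(f,'round') else f)
    if f[2]>0.1: break
print(readout.get_t())
c=camera("side"); cv2.imwrite("pics/s3.png",cv2.resize(c["img"][120:270,230:400,::-1],None,fx=3.8,fy=3.8,interpolation=cv2.INTER_CUBIC))
```

```text
[0.4927597  0.07917082 0.20993154] 8.2083
[0.49324084 0.07979585 0.10889796] [-0.21697224 -0.15365062 -0.80836602]
0.104 0.10395108919706923 [ 0.08 -0.7  -0.94]
0.102 0.10196203369081151 [ 0.3  -0.48 -0.58]
0.1005 0.10049487858502681 [-0.24  0.5  -1.86]
0.0995 0.09948802837470362 [ 0.42 -0.02 -1.46]
0.0985 0.09849365798102146 [-0.38 -0.8  -0.72]
0.0978 0.09780984368174765 [-0.52 -0.05 -0.27]
11.7083
```

View pics/s3.png

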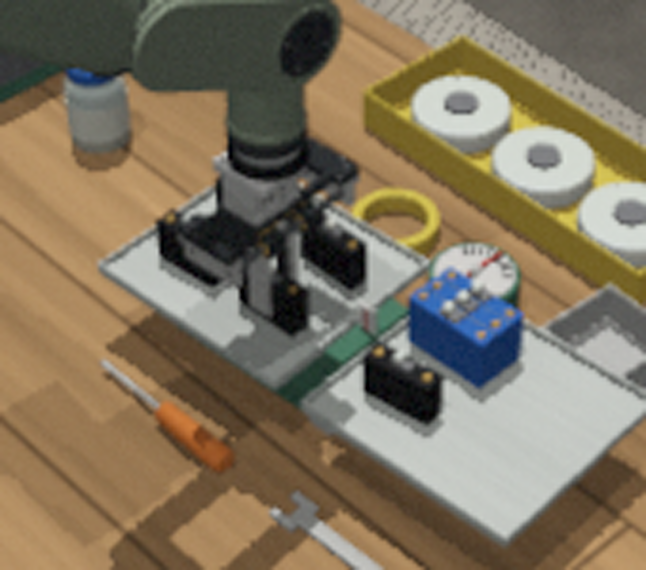

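Run:
```python
from h import *
from station import bot,kin,camera,ticket,readout
x,y=.4925,.0798
def fz(n=8):
    a=[]
    for _ in range(n): bot.dwell(.02); a.append(readout.get_wrist_force()[2])
    return np.mean(a)
def right(): 
    c=camera("top"); Z=world(c)[...,2]; return np.median(Z[195:250,380:405])
print(fz(),right())
for z in (.0970,.0964):
    bot.move_l([x,y,z],rate=.02); f=fz(); print(z,f,right())
    if f>0.2: break
print(readout.get_t())
```

```text
-0.9443226392543265 0.08029825537097124
0.097 -0.258648599917339 0.08108459610039875
0.0964 0.12932329044609436 0.08156614175846766
12.8083
```

Load is transferred: the force has dropped to about 0 and the right pan floor is at 81.6 mm, the level height. Releasing and retreating.

Run:
```python
from h import *
from station import bot,kin,camera,ticket,readout
x,y=.4925,.0798
bot.open_gripper(); bot.dwell(.2)
bot.move_l([x,y,.115],rate=.08)
bot.move_l([x,y,.25],rate=.25)
bot.move_j([-1.325,0.0,1.542,0,1.6,-.15])
bot.dwell(1.2)
c=camera("top"); np.savez("top1.npz",**c); analyse(c)
cv2.imwrite("pics/t4.png",cv2.resize(c["img"][130:270,215:425,::-1],None,fx=3.8,fy=3.8,interpolation=cv2.INTER_CUBIC))
c=camera("side"); cv2.imwrite("pics/s4.png",c["img"][:,:,::-1])
print(readout.get_t(),readout.get_tcp_pos(),readout.get_wrist_force())
```

```text
brk px [349.3 192.2] zmed 0.1417 zmax 0.1550 rect [589.2 -80.8] [63.4 94.7] 1.6 rgb [ 69.  97. 146.]
brk px [246.7 196.8] zmed 0.1312 zmax 0.1454 rect [572.  195.4] [53.4 75.8] 6.5 rgb [73. 69. 63.]
brk px [286.4 196.1] zmed 0.1308 zmax 0.1443 rect [577.3  88.6] [27.7 73.1] 1.6 rgb [62. 58. 53.]
brk px [352.2 225.8] zmed 0.1316 zmax 0.1452 rect [500.4 -89.5] [27.2 75.6] 10.4 rgb [59. 55. 50.]
brk px [288.5 228.1] zmed 0.1311 zmax 0.1454 rect [489.5  79.6] [27.5 72.9] 4.8 rgb [63. 59. 54.]
brk px [248.6 232. ] zmed 0.1313 zmax 0.1435 rect [476.3 185.1] [27.3 76. ] 7.4 rgb [65. 61. 55.]
L floor z med 0.0812 5160 rect [528.3 137.7] [227.6 244.5] 4.7
Rr floor z med 0.0816 5488 rect [ 550.8 -144.9] [226.4 242.4] 4.7
red 10 centre [0.7264 0.0127] axis ang -3.058 min [0.6963 0.0093] max [0.7421 0.0135]
green 10 centre [0.6607 0.0156] axis ang 1.361 min [ 0.6508 -0.0234] max [0.677  0.0495]
white 650 centre [0.6943 0.009 ] axis ang 0.832 min [ 0.6465 -0.0499] max [0.7425 0.0633]
18.7417 [ 0.20572833 -0.46587704  0.31619179] [ 0.34774508 -0.54406576  0.39516631]
```

View pics/t4.png

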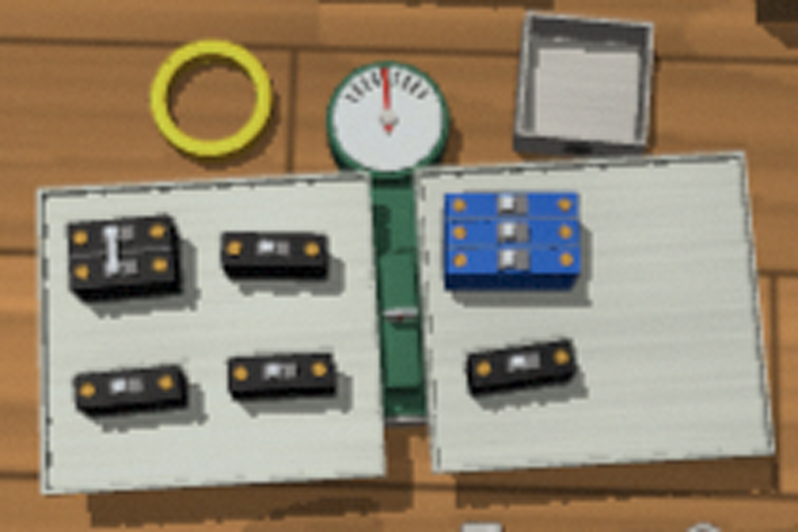

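View pics/s4.png

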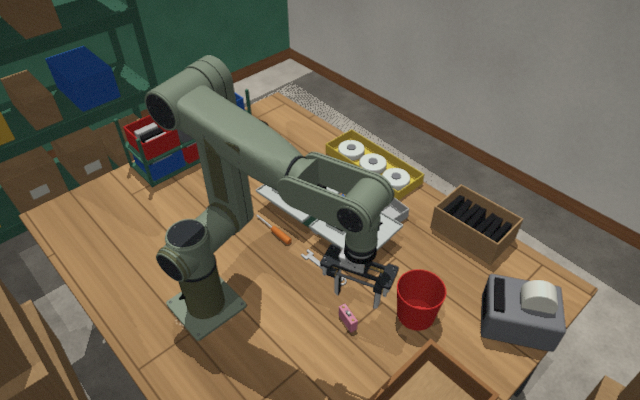

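The needle covers the green mark (crop 386,75), and its axis of 0.083 rad equals the balance yaw of 0.082. The pan floors read 81.2 and 81.6 mm, which is level within depth noise. All six breakers stand upright in the pans and the bystanders look unmoved.

Run:
```python
from station import ticket,readout
ticket.sign_off(); print(readout.get_t())
```

```text
the job is handed in; nothing more can be done
the job is handed in; nothing more can be done
```

The balance is level and the job is handed in. I moved one single-pole breaker from the far outer quarter of the right pan to the free quarter of the left pan. It was set down until the pan carried its full weight, then released.

- **Pans:** the last picture shows floors at 81.2 mm (left) and 81.6 mm (right), level within the camera's accuracy.
- **Needle:** it covers the green mark, at 0.083 rad against a balance yaw of 0.082 rad.
- **Breakers:** all six stand upright in the pans, four on the left and two on the right.
- **Other things on the bench:** they look unmoved by eye; I did not measure each one.
- **Time:** about 19 s on the robot clock at the last check. The gripper was clear of everything.

One early reading disagreed: an eyeballed estimate put the breaker's yaw at 9°. Contour and colour measurements gave 4.4° and 3.5°, so I gripped at 4.5°, and the grasp was clean.

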